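# Set the brake tension on a reel unwinding stand

## Robot

A 6-joint arm with a two-finger parallel gripper is mounted at the origin on the work surface. World frame = base frame: x ahead of the robot, y to its left, z up, the work surface at z = 0. Lengths are in m, angles in rad, forces in N, time in s.
With the tool pointing down it reaches from about 0.3 to 0.775 m from the base axis. Payload 14.6 kg.
Tool frame: the origin (TCP) lies midway between the tips of the shut fingers; the grasp point (between the pads) lies 19 mm behind it (ctrl.grip_depth is the distance from the TCP to the grasp point, in m); z points along the fingers, x is the direction in which the jaws open and shut, and the axes are right-handed (so a half turn about z gives the same grasp; the last joint's range is limited). The gripper opens to 94 mm and grips with 3 to 60 N. Pads are 16 mm wide; open, the fingers measure 119 mm over their backs; the gripper's body (75 mm by 177 mm) begins 78 mm behind the grasp point.
Start: joints at [-1.255, 0.3, 1.521, -0, 1.321, -0.067], TCP at [0.205, -0.51, 0.205] pointing down, gripper open.
Joint ranges: [-3.03, 3.03], [-0.79, 2.21], [0.23, 2.52], [-1.04, 4.18], [0, 3.07], [-2.55, 2.55]. Speed limits (rad/s): [2.22, 2.22, 2.57, 3.14, 3.14, 3.14].

## Interface

Orientations are given as [roll, pitch, yaw] about the fixed x, y, z axes, in that order (R = Rz(yaw) Ry(pitch) Rx(roll)).
In Python, from station import ctrl gives the robot as it stands.
- The arm moves only by the tool play_rows, never from a script. Its argument "steps" is a list that holds one entry, the list of rows, each a list of 7 numbers: the shift along the tool's x, y, z in cm, then the turn, a rotation vector about the tool's x, y, z in rad, then the opening, from 0 (shut) to 1 (fully open). In form: [[[x, y, z, ax, ay, az, hand], ...]]. A call has 1 to 20 rows; each row is the pose to reach, as a shift and turn from the pose measured when the call began, along the tool's axes at that moment; what a row does not reach only later rows make up. A row lasts 1/12 s, in which the tool goes at most 41.7 mm and 7.16 degrees, less where a joint would pass 70% of its speed; a pose out of reach is approached as far as the arm can. A call with a gripper value outside its range is refused whole. The fingers move at their own pace and stop on an object; "force" is the grip in N (left out, the last holds). Time passes only in rows, so rows that repeat a pose let the fingers close. It gives the time, the measured TCP pose, the force and the opening at its end, in the units of the state.
- ctrl.get_obs(): the state, without advancing time (a new reading comes with each control period).
- ctrl.camera(name): name is "scene" or "side" or "wrist"; returns a dict with "frame" (400x640x3 uint8, blue, green, red), "fovy" (degrees; the focal length in pixels is half the picture's height over the tangent of half this angle, whatever the lens; pixels are square), "cx", "cy" (the principal point, pixels), "world_to_cam" (4x4, takes a point from world to camera coordinates). Camera axes: x right, y up, looking along -z (the intrinsics and any distortion apply to the point x, -y, -z); pixel columns grow to the right and rows downward; lengths in m; the calibration is good to about 2 mm. A picture is of the moment at which its call begins. There is no depth.
- ctrl.hand_in(): hands the job in, once; it reports no verdict.
The state is a dict: "time_s": time; "qpos": joint angles; "joint_vel": joint speeds; "tau": joint torques, N m; "ee_pos": TCP position; "eef_rot": TCP orientation; "force": force on the tool from outside, world axes, zero at the start; "moment": the same for the moment, N m; "grip_width": finger opening in m.
Only numpy, scipy, OpenCV 4.12 (cv2) and the standard library are available. Lean on these libraries where they do the work, as an engineer would, in place of code of your own. Each camera call takes 0.05 s, during which the arm holds its last target. There are 200 camera calls.

## Task

The reel on the unwinding stand is running loose. Wind the tension wheel clockwise until the slack is gone, the brake shoe bears firmly on the reel and the wheel feels firm, with the tip of the white pointer standing in the gap between the two pairs of gauge ribs; never wind so far that the tip passes beyond the far pair of ribs. Leave the wheel set like that and do not knock about the bin, the tape roll or the carton.

Things in the scene. Friction and masses are not known exactly. Their poses are not given: they have to be found in the camera images.
- stand: Unwinding stand fixed to the table: grey base plate 200 x 440 x 16 mm (own y -180..260). Origin on the table top, z up. On its x = 0 line stand: gearbox (90 x 90 mm, top at 66 mm) with the wheel on a vertical axis at y = -115 mm; then rack, spring housing and brake shoe, which move along +y; then the reel. Tallest is the wheel's bar at 120 mm; the rest is under 90 mm.
- wheel_bar (a point): Tension wheel: black disc 118 mm across, its top face 84 mm above the table, with one upright straight aluminium bar across its middle, 90 mm long, 18 mm wide, top 120 mm above the table; pinch it across the 18 mm. This point: centre of the bar's top, on the vertical turning axis. Frame turns with the wheel: x along the bar, z up. The wheel does not rise or sink.
- tension_wheel (a joint): Wheel angle, rad, growing CLOCKWISE seen from above (winding up), -0.1 to 4.0; starts at 0 to 0.4. 1 rad drives housing and shoe 20 mm to the reel. Slack varies: the shoe touches after 0.8 to 1.9 rad of winding. Turning torque: 0.32 N m in the slack, a step to 0.42 at touch, then +0.16 per rad; 0.48 to 0.58 is firm, as wanted. Friction holds it where it is left.
- brake_shoe (a joint): How far the sprung shoe is pushed back into its housing, m: 0 while clear of the reel, then 0.020 more per rad of winding, stop at 0.030. The pointer tip enters the gap between the rib pairs at 0.008, leaves it at 0.020, and passes beyond the far pair at 0.025.
- pointer_tip (a point): Tip of the flat white pointer (10 mm wide), fixed to the shoe and reaching back along the stand's -y over the dark spring housing, 74 mm above the table. As the shoe is pressed back, the tip moves towards -y relative to the ribs.
- gauge (a point): Middle of the 12 mm gap (along the stand's y) between two pairs of raised aluminium ribs, each 24 mm long, 5 mm thick, 6 mm high, on top of the spring housing either side of the pointer; 72 mm above the table. Travels with the housing. The pair nearest the reel is passed first; the far pair is the one nearest the wheel.
- reel: Reel lying flat on the stand, 170 mm across, copper-brown stock between grey flanges, 22 to 72 mm above the table, spindle stub up to 86 mm. It cannot move. Origin on its axis, 16 mm above the table; its distance from the shoe varies.
- stock_bin: Loose open blue bin 170 x 250 x 75 mm with three rolls in it, a bystander near the wheel end of the stand. Origin at the centre of its underside.
- tape_roll: Loose cardboard ring, 96 mm across and 45 mm high, lying flat, a bystander. Origin at the centre of its underside.
- carton: Loose cardboard box 130 x 90 x 60 mm, a bystander. Origin at the centre of its underside.

How it is judged:
By the outcome, as a careful person would: the job done as asked, in the order asked, and still so for the second after the job is handed in, with the robot touching nothing.
It also fails if it takes over 45 s, if anything falls off the work surface, if the arm or the gripper's body presses on something with over 40 N, if the wrist force passes 120 N, or if a joint passes its speed limit or range.

## Working session

There is one attempt and no reset: what is moved stays moved. The work goes in short steps, Python scripts to look and compute and a tool call to move; the robot and the scene stay as the last step left them, time stands still between calls to the robot, and variables do not carry over. Pictures are saved under pics/ and viewed, about 8 in all and at most 12, crops included, and the job is handed in when it is done.

Besides the shell and the picture viewer there is one more tool, called after "Call:" in YAML: its name, and indented under it one key for each argument. play_rows: Moves the arm, as the interface text tells. Its arguments: {"type":"object","properties":{"steps":{"type":"array"},"force":{"type":"number"}},"required":["steps"]}

```bash
mkdir -p pics; ls; python3 - <<'E'
from station import ctrl
import cv2,numpy as np
for n in("scene","side"):
    c=ctrl.camera(n);cv2.imwrite(f"pics/{n}0.png",c["frame"]);print(n,c["fovy"],c["cx"],c["cy"],np.round(c["world_to_cam"],3).tolist(),[k for k in c])
o=ctrl.get_obs();print(o)
E
```

```text
pics
scene 55.43125299439708 310.4526736639803 202.20361835713214 [[0.099, 0.995, 0.016, -0.088], [-0.585, 0.046, 0.81, 0.255], [0.805, -0.09, 0.587, -1.445], [0.0, 0.0, 0.0, 1.0]] ['frame', 'fovy', 'cx', 'cy', 'world_to_cam']
side 45.95291834885544 318.5571652992488 196.5402520522284 [[-0.901, -0.434, -0.013, 0.527], [0.281, -0.605, 0.745, -0.203], [-0.331, 0.668, 0.667, -1.093], [0.0, 0.0, 0.0, 1.0]] ['frame', 'fovy', 'cx', 'cy', 'world_to_cam']
{'time_s': 0.1, 'qpos': array([-1.25457660e+00,  3.00414087e-01,  1.52151630e+00, -2.55603292e-05,
        1.32068711e+00, -6.66261255e-02]), 'joint_vel': array([ 0.00033446, -0.00072063, -0.00205922, -0.00100248,  0.00058684,
       -0.00019017]), 'tau': array([ 2.67878619e-03, -5.32636106e+01, -3.53278828e+01,  7.10420567e-02,
        2.34979566e-02, -6.90678098e-05]), 'ee_pos': array([ 0.20536441, -0.50997092,  0.204945  ]), 'eef_rot': array([-3.14154913e+00,  1.02422726e-03, -1.18794412e+00]), 'force': array([-0.19651044, -0.10286385,  0.62732   ]), 'moment': array([-0.00127966, -0.01148393, -0.02163021]), 'grip_width': 0.09402858229398284}
```

View pics/scene0.png

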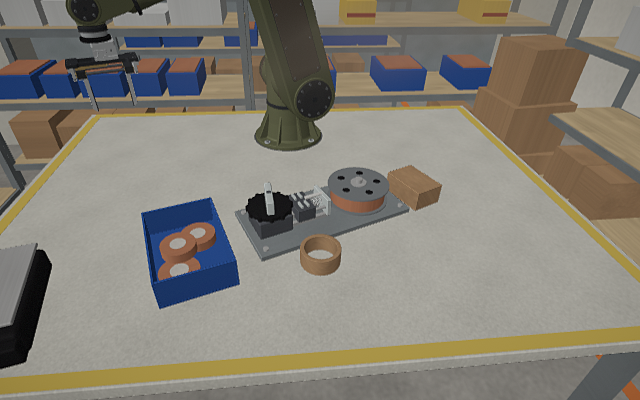

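View pics/side0.png

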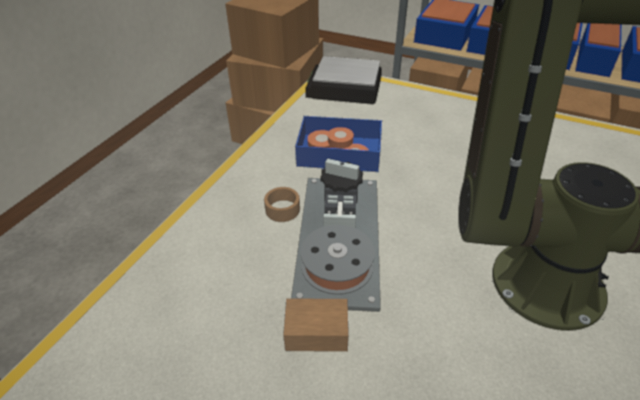

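```bash
cat > h.py <<'E'
import numpy as np,cv2
from station import ctrl
def f(c): return 200/np.tan(np.radians(c["fovy"]/2))
def ray(c,u,v):
    M=np.array(c["world_to_cam"]);R,t=M[:3,:3],M[:3,3]
    d=R.T@np.array([(u-c["cx"])/f(c),-(v-c["cy"])/f(c),-1.]);return -R.T@t,d/np.linalg.norm(d)
def plane(c,u,v,z):
    o,d=ray(c,u,v);return o+d*(z-o[2])/d[2]
def tri(*cuv):
    A=0;b=0;rs=[ray(*x) for x in cuv]
    for o,d in rs: P=np.eye(3)-np.outer(d,d);A=A+P;b=b+P@o
    p=np.linalg.solve(A,b);return p,[np.linalg.norm((np.eye(3)-np.outer(d,d))@(p-o))*1e3 for o,d in rs]
def proj(c,p):
    q=np.array(c["world_to_cam"])@np.append(p,1);return c["cx"]-f(c)*q[0]/q[2],c["cy"]+f(c)*q[1]/q[2]
def crop(c,u0,v0,w,h,k): return cv2.resize(c["frame"][v0:v0+h,u0:u0+w],None,fx=k,fy=k,interpolation=cv2.INTER_CUBIC)
E
python3 - <<'E'
from h import *
s=ctrl.camera("scene");d=ctrl.camera("side")
a=crop(s,230,160,200,100,4);b=crop(d,285,145,133,100,4)
cv2.imwrite("pics/c1.png",np.vstack([a[:,:800][:300],cv2.copyMakeBorder(b[:290],0,0,0,800-b.shape[1],cv2.BORDER_CONSTANT)]))
print("spindle",tri((s,359,181.5),(d,337.5,250)))
print("bar",tri((s,268.5,184),(d,343,165)))
for n,u,v in(("s1",262,258),("s0",236,213)): print(n,plane(s,u,v,.016))
for n,u,v in(("d1",308,179),("d2",377,181),("d3",380,308),("d4",293,299)): print(n,plane(d,u,v,.016))
E
```

```text
spindle (array([0.45462456, 0.17470183, 0.0759201 ]), [np.float64(2.769052987432293), np.float64(2.7690529874323)])
bar (array([ 0.54116933, -0.06616346,  0.12968135]), [np.float64(5.206370336178404), np.float64(5.206370336178468)])
s1 [ 0.67324526 -0.09190086  0.016     ]
s0 [ 0.49547528 -0.16181669  0.016     ]
d1 [ 0.66296729 -0.09076498  0.016     ]
d2 [ 0.47938666 -0.16596715  0.016     ]
d3 [0.32192942 0.23720404 0.016     ]
d4 [0.50525596 0.2973001  0.016     ]
```

View pics/c1.png

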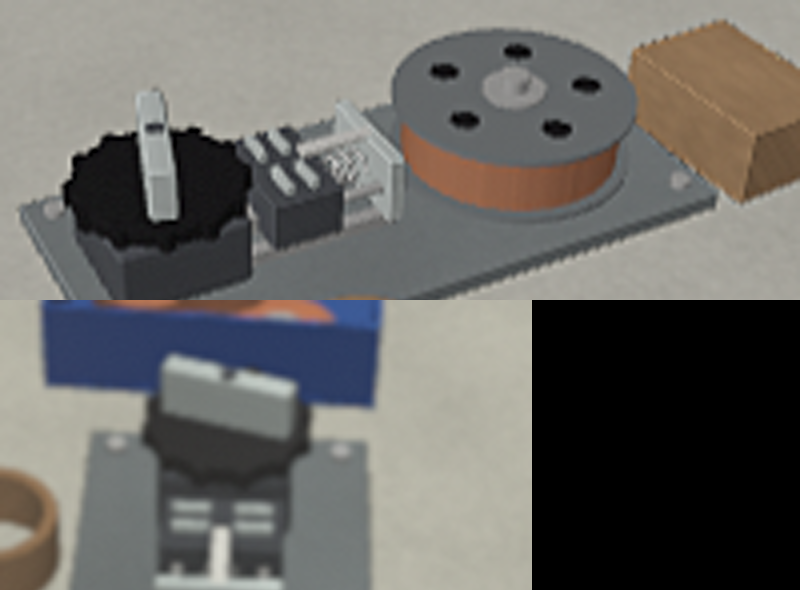

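```bash
python3 - <<'E'
from h import *
s=ctrl.camera("scene");d=ctrl.camera("side")
print("dot",tri((s,268.5,192),(d,342.5,163.7)),plane(s,268.5,192,.12),plane(d,342.5,163.7,.12))
e=[plane(s,267.5,184,.12),plane(s,270,203,.12)];g=[plane(d,326.5,160.5,.12),plane(d,358.5,166,.12)]
for x in(e,g): v=x[1]-x[0];print(x,np.linalg.norm(v),np.degrees(np.arctan2(v[1],v[0])))
print("spindle",plane(s,359,181.5,.086),plane(d,337.5,250,.086))
# bin (blue) rim
for c in(s,d):
    h=cv2.cvtColor(c["frame"],cv2.COLOR_BGR2HSV)
    m=cv2.inRange(h,(105,120,40),(125,255,255)); m[:110]=0
    k=max(cv2.findContours(m,0,2)[0],key=cv2.contourArea); print(cv2.boundingRect(k)); 
    a=cv2.approxPolyDP(k,4,True)[:,0]; print([(tuple(p.tolist()),np.round(plane(c,*p,.075)[:2],3).tolist()) for p in a])
print("tape",plane(s,320,243,.045)); print("carton",plane(s,414,180,.06))
E
```

```text
dot (array([ 0.55041382, -0.07226953,  0.11921248]), [np.float64(2.457417866346387), np.float64(2.457417866346336)]) [ 0.55476159 -0.07051837  0.12      ] [ 0.54978201 -0.07479541  0.12      ]
[array([ 0.51915517, -0.07262193,  0.12      ]), array([ 0.60039727, -0.06753453,  0.12      ])] 0.0814012375488112 3.583191833506988
[array([ 0.59397461, -0.06963437,  0.12      ]), array([ 0.50780522, -0.08339473,  0.12      ])] 0.08726115905662 -170.9270588040447
spindle [0.4732214  0.17219632 0.086     ] [0.45016772 0.17988345 0.086     ]
(141, 198, 99, 111)
[((210, 198), [0.505, -0.221]), ((141, 213), [0.555, -0.379]), ((151, 284), [0.788, -0.302]), ((160, 308), [0.848, -0.273]), ((239, 283), [0.8, -0.133])]
(296, 117, 85, 54)
[((304, 118), [0.777, -0.293]), ((296, 146), [0.73, -0.148]), ((298, 164), [0.684, -0.075]), ((323, 166), [0.617, -0.096]), ((331, 157), [0.614, -0.143]), ((358, 163), [0.534, -0.149]), ((361, 170), [0.515, -0.124]), ((377, 169), [0.476, -0.146]), ((380, 121), [0.553, -0.377])]
tape [0.6647431  0.04415369 0.045     ]
carton [0.43765943 0.34176764 0.06      ]
```

Call:
play_rows:
  steps:
    - [[-1.4, -2.4, 0, 0, 0, -0.12, 1], [-2.8, -4.8, 0, 0, 0, -0.24, 1], [-4.2, -7.3, 0, 0, 0, -0.36, 1], [-5.5, -9.7, 0, 0, 0, -0.48, 1], [-6.9, -12.1, 0, 0, 0, -0.6, 1], [-8.3, -14.5, 0, 0, 0, -0.72, 1], [-9.7, -16.9, 0, 0, 0, -0.84, 1], [-11.1, -19.4, 0, 0, 0, -0.96, 1], [-12.5, -21.8, 0, 0, 0, -1.08, 1], [-13.9, -24.2, 0, 0, 0, -1.2, 1], [-15.2, -26.6, 0, 0, 0, -1.32, 1], [-16.6, -29, 0, 0, 0, -1.44, 1], [-18, -31.5, 0, 0, 0, -1.56, 1], [-19.4, -33.9, 0, 0, 0, -1.68, 1], [-20.8, -36.3, 0, 0, 0, -1.8, 1], [-22.2, -38.7, 0, 0, 0, -1.92, 1], [-23.6, -41.1, 0, 0, 0, -2.04, 1], [-24.9, -43.6, 0, 0, 0, -2.16, 1], [-26.3, -46, 0, 0, 0, -2.28, 1], [-27.7, -48.4, 0, 0, 0, -2.4, 1]]

```text
time_s: 1.97
ee_pos: [0.5516, -0.0711, 0.2053]
eef_rot: [-3.141, -0.0, 1.218]
force: [0.3, -0.3, 0.3]
grip_width: 0.0941
```

Call:
play_rows:
  steps:
    - [[0, 0, 0, 0, 0, -0.12, 1], [0, 0, 0, 0, 0, -0.24, 1], [0, 0, 0, 0, 0, -0.36, 1], [0, 0, 0, 0, 0, -0.48, 1], [0, 0, 0, 0, 0, -0.48, 1], [0, 0, 0, 0, 0, -0.48, 1]]

```text
time_s: 2.47
ee_pos: [0.5516, -0.0711, 0.2053]
eef_rot: [-3.141, -0.0, 1.694]
force: [-0.9, -0.6, 0.2]
grip_width: 0.0935
```

```bash
python3 - <<'E'
from h import *
w=ctrl.camera("wrist");cv2.imwrite("pics/w1.png",w["frame"]);o=ctrl.get_obs()
print(o["ee_pos"],o["eef_rot"],o["qpos"],o["force"],o["time_s"]);print(w["fovy"],w["cx"],w["cy"],np.round(w["world_to_cam"],3).tolist())
print(proj(w,[.551,-.072,.12]))
E
```

```text
[ 0.55159813 -0.07114245  0.20530819] [-3.14146861e+00 -4.03985830e-04  1.69354599e+00] [-1.94290552e-01  3.13904940e-01  1.50308387e+00  3.55889499e-04
  1.32484767e+00 -1.88792326e+00] [-0.11729656 -0.77522313 -0.39495099] 2.5167
62.42347511355803 323.0850594089432 197.94093515755014 [[-0.124, 0.992, -0.0, 0.139], [-0.965, -0.12, -0.232, 0.548], [-0.23, -0.029, 0.973, -0.264], [0.0, 0.0, 0.0, 1.0]]
(np.float64(322.3736639772635), np.float64(201.56495070632883))
```

View pics/w1.png

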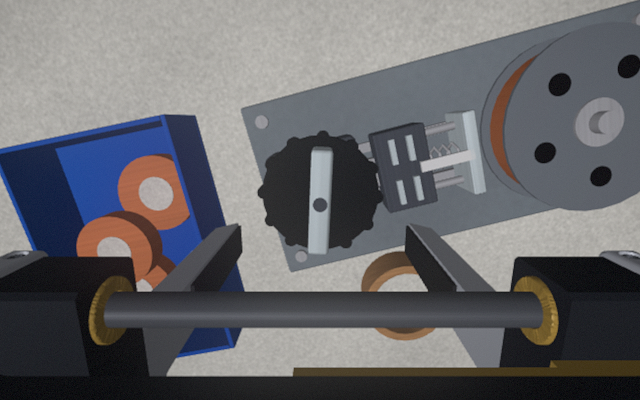

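```bash
python3 - <<'E'
from h import *
w=ctrl.camera("wrist")
print("dot",plane(w,319.7,205,.12))
g=cv2.cvtColor(w["frame"],cv2.COLOR_BGR2GRAY);m=np.zeros_like(g);m[140:260,295:345]=(g[140:260,295:345]>125)*255
n,l,st,ce=cv2.connectedComponentsWithStats(m);i=l[180,320];print(st[i],ce[i])
k=cv2.findContours((l==i).astype('u1'),0,2)[0][0][:,0];P=np.array([plane(w,*p,.12)[:2] for p in k],dtype='f4')
r=cv2.minAreaRect(P*1000);print(r,np.round(cv2.boxPoints(r)),);x=cv2.fitLine(P*1000,cv2.DIST_L2,0,.01,.01).ravel();print(x,np.degrees(np.arctan2(x[1],x[0])))
# stand axis
a,b=plane(w,243,109,.016),plane(w,291,270,.016);print("plate end",a,b,np.degrees(np.arctan2(*(b-a)[1::-1])),np.linalg.norm(b-a))
print("spindle",plane(w,600,122,.086))
o=ctrl.get_obs();ya=o["eef_rot"][2];print(ya)
E
```

```text
dot [ 0.55418039 -0.07385698  0.12      ]
[ 308  150   24  105 1886] [319.04241782 200.95546129]
((553.4837036132812, -74.55232238769531), (88.43196105957031, 16.360326766967773), 4.456573009490967) [[509. -70.]
 [510. -86.]
 [598. -79.]
 [597. -63.]]
[ 9.9483091e-01  1.0154561e-01  5.5962103e+02 -7.3693634e+01] 5.8281803
plate end [ 0.48543393 -0.16641268  0.016     ] [ 0.66601531 -0.09623923  0.016     ] 21.23599566005112 0.19373679721206957
spindle [0.45789465 0.16224126 0.086     ]
1.694026436644108
```

Call:
play_rows:
  steps:
    - [[-0.3, 0.2, 1.5, 0, 0, 0.035, 1], [-0.3, 0.2, 3.5, 0, 0, 0.035, 1], [-0.3, 0.2, 5.5, 0, 0, 0.035, 1], [-0.3, 0.2, 7.5, 0, 0, 0.035, 1], [-0.3, 0.2, 9.5, 0, 0, 0.035, 0.7], [-0.3, 0.2, 10.6, 0, 0, 0.035, 0.5], [-0.3, 0.2, 11.1, 0, 0, 0.035, 0.4], [-0.3, 0.2, 11.1, 0, 0, 0.035, 0.3], [-0.3, 0.2, 11.1, 0, 0, 0.035, 0.3], [-0.3, 0.2, 11.1, 0, 0, 0.035, 0.3], [-0.3, 0.2, 11.1, 0, 0, 0.035, 0.3]]
  force: 10

```text
time_s: 3.48
ee_pos: [0.5544, -0.0739, 0.0954]
eef_rot: [3.14, 0.0, 1.659]
force: [1.0, 0.6, 0.2]
grip_width: 0.0507
```

```bash
python3 - <<'E'
from h import *
w=ctrl.camera("wrist");cv2.imwrite("pics/w2.png",w["frame"]);o=ctrl.get_obs()
print(o["ee_pos"],o["eef_rot"],o["grip_width"],o["force"],o["moment"],o["time_s"])
E
```

```text
[ 0.55431802 -0.0738954   0.09519333] [3.14039006e+00 1.82734499e-06 1.65885899e+00] 0.046792823410799135 [-0.69164292 -0.54747444 -0.22710485] [ 0.09609693 -0.1740683   0.02798603] 3.5333
```

View pics/w2.png

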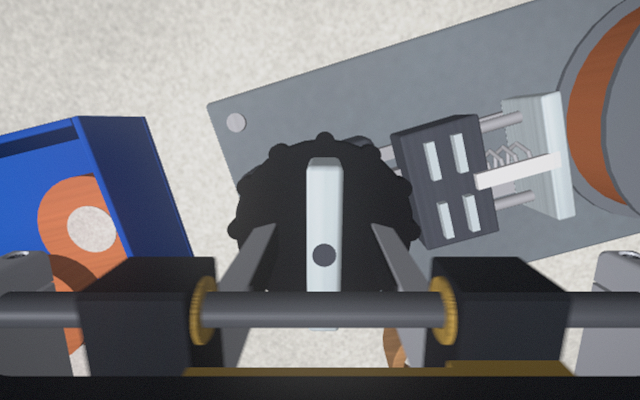

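Call:
play_rows:
  steps:
    - [[0, 0, 0, 0, 0, 0, 0], [0, 0, 0, 0, 0, 0, 0], [0, 0, 0, 0, 0, 0, 0], [0, 0, 0, 0, 0, 0, 0], [0, 0, 0, 0, 0, 0, 0], [0, 0, 0, 0, 0, 0, 0], [0, 0, 0, 0, 0, 0, 0], [0, 0, 0, 0, 0, 0, 0], [0, 0, 0, 0, 0, 0, 0], [0, 0, 0, 0, 0, 0, 0]]
  force: 20

```text
time_s: 4.37
ee_pos: [0.5543, -0.0736, 0.0953]
eef_rot: [3.14, -0.0, 1.659]
force: [-1.5, 4.8, 2.4]
grip_width: 0.0181
```

```bash
python3 - <<'E'
from h import *
o=ctrl.get_obs()
print(o["ee_pos"],o["eef_rot"],o["grip_width"],o["force"],o["moment"],o["time_s"])
E
```

```text
[ 0.55429674 -0.07364653  0.09526196] [ 3.14038466e+00 -3.93163248e-04  1.65885479e+00] 0.01810016130775426 [-1.5220782   4.79782759  2.43508369] [ 1.08763885  0.09241997 -0.17760763] 4.3667
```

Call:
play_rows:
  steps:
    - [[0, 0, 0, 0, 0, 0, 0], [0, 0, 0, 0, 0, 0, 0], [0, 0, 0, 0, 0, 0.03, 0], [0, 0, 0, 0, 0, 0.08, 0], [0, 0, 0, 0, 0, 0.14, 0], [0, 0, 0, 0, 0, 0.2, 0], [0, 0, 0, 0, 0, 0.26, 0], [0, 0, 0, 0, 0, 0.32, 0], [0, 0, 0, 0, 0, 0.38, 0], [0, 0, 0, 0, 0, 0.44, 0], [0, 0, 0, 0, 0, 0.5, 0]]
  force: 60

```text
time_s: 5.28
ee_pos: [0.5543, -0.0739, 0.0953]
eef_rot: [3.141, -0.0, 1.157]
force: [-1.6, 1.5, 1.8]
grip_width: 0.0176
```

```bash
cat > look.py <<'E'
from h import *
import sys
w=ctrl.camera("wrist");cv2.imwrite(f"pics/{sys.argv[1]}.png",w["frame"]);o=ctrl.get_obs()
print(o["ee_pos"],o["eef_rot"],o["grip_width"],o["force"],o["moment"],o["time_s"],o["qpos"][5])
E
python3 look.py w3
```

```text
[ 0.5542693  -0.07388655  0.0952547 ] [ 3.14057095e+00 -3.44426567e-04  1.15216586e+00] 0.01718145881448541 [-0.28891662  0.60249371  2.37777044] [0.23112086 0.06564474 0.20292853] 5.3333 -1.3503018591970501
```

View pics/w3.png

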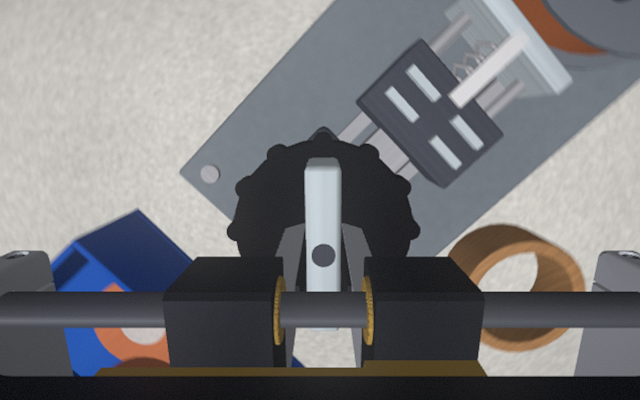

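Call:
play_rows:
  steps:
    - [[0, 0, 0, 0, 0, 0.05, 0], [0, 0, 0, 0, 0, 0.1, 0], [0, 0, 0, 0, 0, 0.15, 0], [0, 0, 0, 0, 0, 0.2, 0], [0, 0, 0, 0, 0, 0.25, 0], [0, 0, 0, 0, 0, 0.3, 0], [0, 0, 0, 0, 0, 0.35, 0], [0, 0, 0, 0, 0, 0.4, 0], [0, 0, 0, 0, 0, 0.45, 0], [0, 0, 0, 0, 0, 0.5, 0], [0, 0, 0, 0, 0, 0.55, 0]]

```text
time_s: 6.25
ee_pos: [0.5541, -0.0742, 0.0952]
eef_rot: [3.141, -0.0, 0.602]
force: [-2.7, -0.1, 2.5]
grip_width: 0.017
```

```bash
python3 look.py w4
```

```text
[ 0.55407951 -0.07418276  0.0952456 ] [ 3.14073620e+00 -7.58628177e-05  5.98008736e-01] 0.017598571364389748 [-2.73448281  0.85053897  2.63936003] [0.16937497 0.36956139 0.25344193] 6.3 -0.7960766091076275
```

View pics/w4.png

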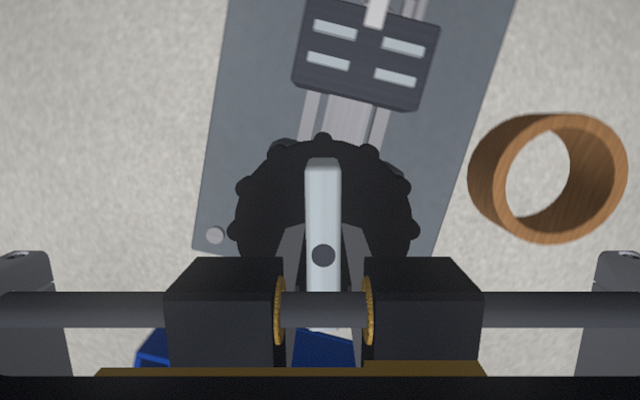

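Call:
play_rows:
  steps:
    - [[0, 0, 0, 0, 0, 0.05, 0], [0, 0, 0, 0, 0, 0.1, 0], [0, 0, 0, 0, 0, 0.15, 0], [0, 0, 0, 0, 0, 0.2, 0], [0, 0, 0, 0, 0, 0.25, 0]]

```text
time_s: 6.72
ee_pos: [0.5539, -0.0743, 0.0953]
eef_rot: [3.141, 0.0, 0.349]
force: [-3.2, 2.3, 3.2]
grip_width: 0.0174
```

```bash
python3 -c "
from h import *
o=ctrl.get_obs();print(o['eef_rot'],o['force'],o['moment'],o['tau'][5],o['joint_vel'][5])"
```

```text
[3.14060888e+00 1.57088718e-04 3.48763358e-01] [-3.23298835  2.25171802  3.16962706] [0.34344057 0.38297176 0.44326454] -0.7916310243308544 0.5967295095049086
```

Call:
play_rows:
  steps:
    - [[0, 0, 0, 0, 0, 0.05, 0], [0, 0, 0, 0, 0, 0.1, 0], [0, 0, 0, 0, 0, 0.15, 0], [0, 0, 0, 0, 0, 0.2, 0], [0, 0, 0, 0, 0, 0.25, 0]]

```text
time_s: 7.13
ee_pos: [0.5538, -0.0743, 0.0953]
eef_rot: [3.14, 0.0, 0.1]
force: [-3.1, 2.2, 3.4]
grip_width: 0.0175
```

```bash
python3 - <<'E'
from h import *
o=ctrl.get_obs();print(o['eef_rot'],o['force'],o['moment'],o['tau'][5],o['joint_vel'][5])
s=ctrl.camera("scene");d=ctrl.camera("side")
cv2.imwrite("pics/sd1.png",np.vstack([crop(s,280,180,100,45,6),crop(d,300,165,100,50,6)]))
E
```

```text
[3.14034136e+00 3.21010950e-04 9.96025840e-02] [-3.10279405  2.2498909   3.38617657] [0.44887789 0.37309627 0.53519579] -0.7520470954477787 0.5979325052007424
```

View pics/sd1.png

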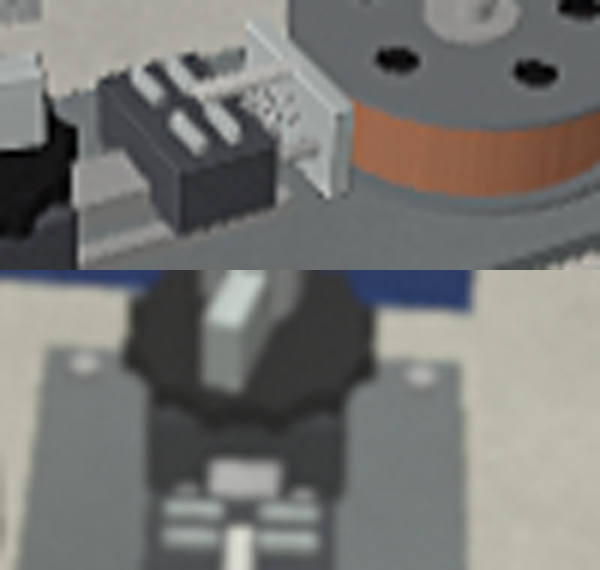

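Call:
play_rows:
  steps:
    - [[0, 0, 0, 0, 0, 0, 0.2], [0, 0, 0, 0, 0, 0, 0.4], [0, 0, 0, 0, 0, 0, 0.5], [0, 0, 0, 0, 0, 0, 0.6], [0, 0, 0, 0, 0, 0, 0.6], [0, 0, 0, 0, 0, 0, 0.6], [0, 0, -0.3, 0, 0, 0, 0.6], [0, 0, -1.5, 0, 0, 0, 0.6], [0, 0, -3, 0, 0, 0, 0.6], [0, 0, -4.5, 0, 0, 0, 0.6], [0, 0, -6, 0, 0, 0, 0.6], [0, 0, -6, 0, 0, 0, 0.6]]

```text
time_s: 8.23
ee_pos: [0.5551, -0.0745, 0.1591]
eef_rot: [3.139, -0.005, 0.1]
force: [0.1, 0.5, 0.2]
grip_width: 0.056
```

Call:
play_rows:
  steps:
    - [[0, 0, 0, 0, 0, -0.1, 0.6], [0, 0, 0, 0, 0, -0.2, 0.6], [0, 0, 0, 0, 0, -0.3, 0.6], [0, 0, 0, 0, 0, -0.4, 0.6], [0, 0, 0, 0, 0, -0.5, 0.6], [0, 0, 0, 0, 0, -0.6, 0.6], [0, 0, 0, 0, 0, -0.7, 0.6], [0, 0, 0, 0, 0, -0.8, 0.6], [0, 0, 0, 0, 0, -0.9, 0.6], [0, 0, 0, 0, 0, -1, 0.6], [0, 0, 0, 0, 0, -1.1, 0.6], [0, 0, 0, 0, 0, -1.2, 0.6], [0, 0, 0, 0, 0, -1.2, 0.6], [0, 0, 0, 0, 0, -1.2, 0.6]]

```text
time_s: 9.4
ee_pos: [0.555, -0.0745, 0.159]
eef_rot: [3.136, 0.001, 1.297]
force: [-0.2, -0.3, -0.0]
grip_width: 0.0561
```

```bash
python3 look.py w5
```

```text
[ 0.55501298 -0.07443834  0.15898417] [3.13640160e+00 7.15777835e-04 1.29686969e+00] 0.05645043540227466 [-0.03729061  0.309303   -0.09134055] [ 0.06078621 -0.14756416  0.0202292 ] 9.45 -1.4946685440602665
```

View pics/w5.png

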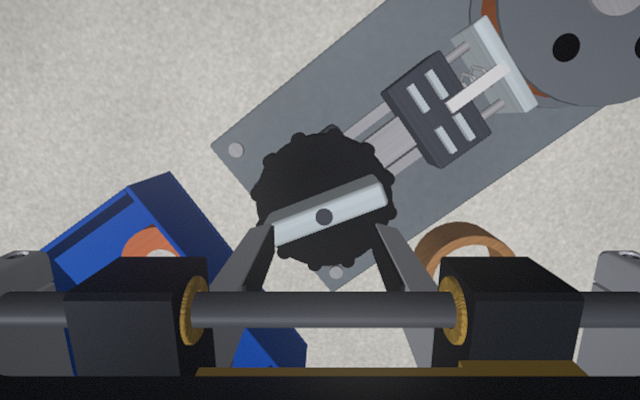

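```bash
python3 - <<'E'
import cv2
a=cv2.imread("pics/w5.png")[50:170,380:540]
cv2.imwrite("pics/w5c.png",cv2.resize(a,None,fx=5,fy=5,interpolation=cv2.INTER_CUBIC)[:600,:800])
E
```

```text
(no output)
```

View pics/w5c.png

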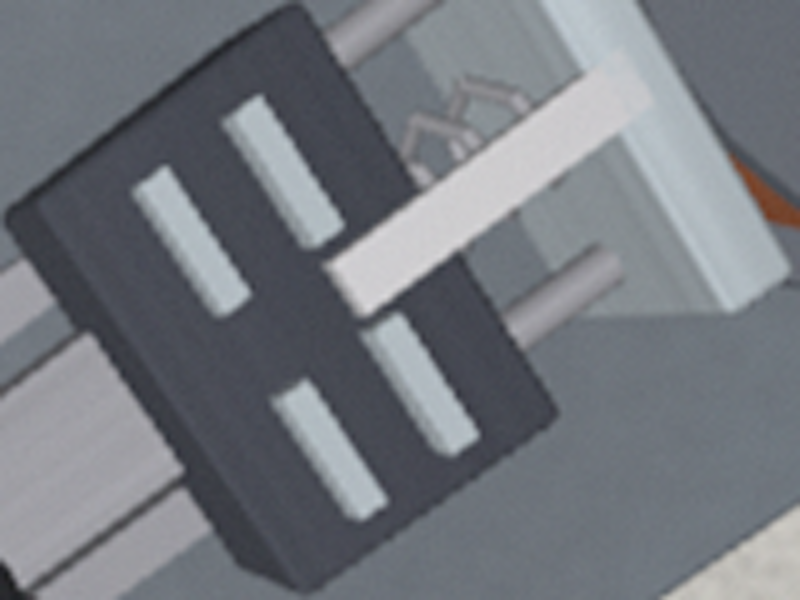

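```bash
python3 - <<'E'
from h import *
w=ctrl.camera("wrist")
P=lambda x,y,z:plane(w,380+(x+.5)/5-.5,50+(y+.5)/5-.5,z)
cam=ray(w,320,200)[0];print("cam",cam)
for zr in(.072,.075):
  nw=[P(300,245,zr),P(365,330,zr)];nr=[P(340,222,zr),P(405,312,zr)];fw=[P(212,312,zr),P(275,397,zr)]
  T=[P(325,265,.074),P(370,318,.074)]
  ax=P(630,75,.074)-P(346,290,.074);ax/=-np.linalg.norm(ax)
  m=lambda q:float(np.mean(q,0)@ax*1e3)
  print(zr,np.degrees(np.arctan2(-ax[1],-ax[0])),"rib thick",m(nw)-m(nr),"spacing",m(fw)-m(nw),"tip past near wheel-side face",m(T)-m(nw),[float((t-nw[0])@ax*1e3) for t in T])
  print("tip width",np.linalg.norm(T[1]-T[0])*1e3)
E
```

```text
cam [ 0.49012342 -0.05620211  0.3370095 ]
0.072 112.37242780310586 rib thick 6.529719504089968 spacing 16.47294084974223 tip past near wheel-side face -0.8900343282443259 [-0.801472143361131, -1.9630037053010303]
tip width 10.955002878713852
0.075 112.37242780310586 rib thick 6.455800802174508 spacing 16.28646141466359 tip past near wheel-side face -1.7909250515523638 [-1.696790950313771, -2.8583225122536704]
tip width 10.955002878713852
```

Call:
play_rows:
  steps:
    - [[0, 0, 0, 0, 0, 0.1, 0.6], [0, 0, 0, 0, 0, 0.2, 0.6], [0, 0, 0, 0, 0, 0.3, 0.6], [0, 0, 0, 0, 0, 0.4, 0.6], [0, 0, 0, 0, 0, 0.5, 0.6], [0, 0, 0, 0, 0, 0.6, 0.6], [0, 0, 0, 0, 0, 0.7, 0.6], [0, 0, 0, 0, 0, 0.8, 0.6], [0, 0, 0, 0, 0, 0.9, 0.6], [0, 0, 0, 0, 0, 1, 0.6], [0, 0, 0, 0, 0, 1.1, 0.6], [0, 0, 0, 0, 0, 1.2, 0.6], [0, 0, 0, 0, 0, 1.2, 0.6], [0, 0, 0, 0, 0, 1.2, 0.6]]

```text
time_s: 10.67
ee_pos: [0.555, -0.0745, 0.159]
eef_rot: [3.139, -0.005, 0.099]
force: [0.8, 0.3, 0.6]
grip_width: 0.0567
```

Call:
play_rows:
  steps:
    - [[0, 0, 1.5, 0, 0, 0, 0.6], [0, 0, 3, 0, 0, 0, 0.6], [0, 0, 4.5, 0, 0, 0, 0.5], [0, 0, 5.8, 0, 0, 0, 0.4], [0, 0, 6.3, 0, 0, 0, 0.3], [0, 0, 6.3, 0, 0, 0, 0], [0, 0, 6.3, 0, 0, 0, 0], [0, 0, 6.3, 0, 0, 0, 0], [0, 0, 6.3, 0, 0, 0, 0], [0, 0, 6.3, 0, 0, 0, 0], [0, 0, 6.3, 0, 0, 0, 0], [0, 0, 6.3, 0, 0, 0, 0], [0, 0, 6.3, 0, 0, 0, 0], [0, 0, 6.3, 0, 0, 0, 0], [0, 0, 6.3, 0, 0, 0, 0]]
  force: 60

```text
time_s: 11.92
ee_pos: [0.5539, -0.0748, 0.0967]
eef_rot: [3.139, -0.001, 0.1]
force: [-14.4, -0.5, 7.8]
grip_width: 0.0176
```

```bash
python3 -c "
from h import *
o=ctrl.get_obs();print(o['ee_pos'],o['eef_rot'],o['force'],o['moment'],o['grip_width'])"
```

```text
[ 0.55394107 -0.0748392   0.09674974] [ 3.13899044e+00 -1.20361393e-03  9.95790714e-02] [-14.39540714  -0.48763737   7.8420229 ] [-0.35829407  2.71350838  0.10337569] 0.017644941716280636
```

Call:
play_rows:
  steps:
    - [[-0.1, 0, 0, 0, 0, 0, 0], [-0.1, 0, 0, 0, 0, 0.05, 0], [-0.1, 0, 0, 0, 0, 0.1, 0], [-0.1, 0, 0, 0, 0, 0.15, 0], [-0.1, 0, 0, 0, 0, 0.2, 0], [-0.1, 0, 0, 0, 0, 0.25, 0], [-0.1, 0, 0, 0, 0, 0.3, 0], [-0.1, 0, 0, 0, 0, 0.34, 0], [-0.1, 0, 0, 0, 0, 0.37, 0]]

```text
time_s: 12.67
ee_pos: [0.5534, -0.0749, 0.0968]
eef_rot: [3.14, -0.003, -0.271]
force: [6.2, -0.1, -9.4]
grip_width: 0.0174
```

```bash
python3 -c "
from h import *
o=ctrl.get_obs();print(o['ee_pos'],o['eef_rot'],o['force'],o['moment'],o['grip_width'])"
```

```text
[ 0.55338487 -0.07485126  0.09681353] [ 3.13976222 -0.003192   -0.27138561] [ 6.21565589 -0.05626024 -9.39376819] [ 0.01816047 -0.90490032  0.56685788] 0.017385198083721822
```

Call:
play_rows:
  steps:
    - [[0, 0, 0, 0, 0, 0, 0], [0, 0, 0, 0, 0, 0, 0.2], [0, 0, 0, 0, 0, 0, 0.4], [0, 0, 0, 0, 0, 0, 0.5], [0, 0, 0, 0, 0, 0, 0.6], [0, 0, 0, 0, 0, 0, 0.6], [0, 0, 0, 0, 0, 0, 0.6], [0, 0, -0.3, 0, 0, 0, 0.6], [0, 0, -1.5, 0, 0, 0, 0.6], [0, 0, -3, 0, 0, 0, 0.6], [0, 0, -4.5, 0, 0, 0, 0.6], [0, 0, -6, 0, 0, 0, 0.6], [0, 0, -6, 0, 0, 0, 0.6]]

```text
time_s: 13.75
ee_pos: [0.5545, -0.0749, 0.1607]
eef_rot: [3.14, -0.008, -0.271]
force: [-1.1, -1.5, 1.0]
grip_width: 0.0564
```

Call:
play_rows:
  steps:
    - [[0, 0, 0, 0, 0, -0.1, 0.6], [0, 0, 0, 0, 0, -0.2, 0.6], [0, 0, 0, 0, 0, -0.3, 0.6], [0, 0, 0, 0, 0, -0.4, 0.6], [0, 0, 0, 0, 0, -0.5, 0.6], [0, 0, 0, 0, 0, -0.6, 0.6], [0, 0, 0, 0, 0, -0.7, 0.6], [0, 0, 0, 0, 0, -0.8, 0.6], [0, 0, 0, 0, 0, -0.9, 0.6], [0, 0, 0, 0, 0, -1, 0.6], [0, 0, 0, 0, 0, -1.1, 0.6], [0, 0, 0, 0, 0, -1.2, 0.6], [0, 0, 0, 0, 0, -1.3, 0.6], [0, 0, 0, 0, 0, -1.4, 0.6], [0, 0, 0, 0, 0, -1.5, 0.6], [0, 0, 0, 0, 0, -1.57, 0.6], [0, 0, 0, 0, 0, -1.57, 0.6], [0, 0, 0, 0, 0, -1.57, 0.6]]

```text
time_s: 15.25
ee_pos: [0.5544, -0.0749, 0.1605]
eef_rot: [3.133, 0.001, 1.296]
force: [-0.0, -0.3, -0.7]
grip_width: 0.0563
```

```bash
python3 look.py w6; python3 - <<'E'
import cv2
a=cv2.imread("pics/w6.png")[50:170,380:540]
cv2.imwrite("pics/w6c.png",cv2.resize(a,None,fx=5,fy=5,interpolation=cv2.INTER_CUBIC))
E
```

```text
[ 0.55443363 -0.07488867  0.16054938] [3.13329869e+00 1.42520362e-03 1.29601646e+00] 0.0563830766971774 [ 0.55134413 -0.57330315  0.38021049] [ 0.04389405 -0.11736448  0.03858012] 15.3 -1.494018588935918
```

View pics/w6c.png

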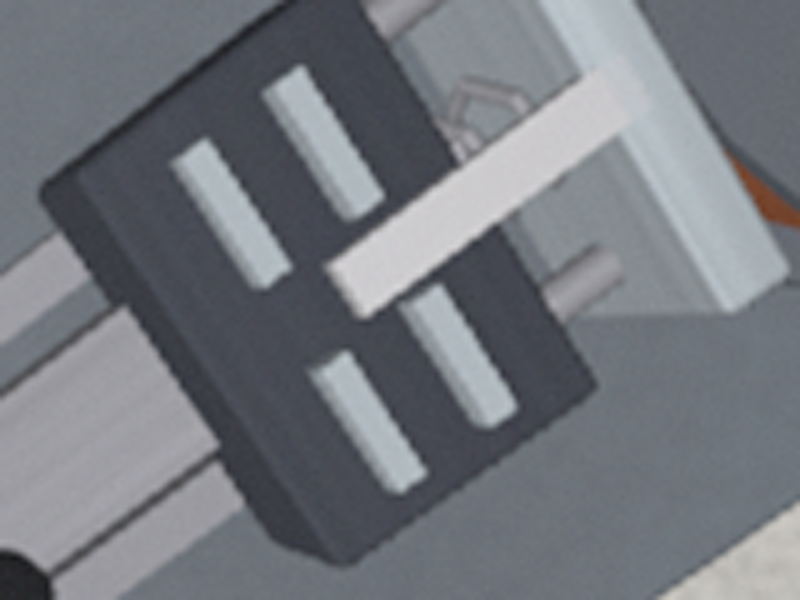

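```bash
python3 -c "
from station import ctrl
print(ctrl.hand_in(),ctrl.get_obs()['time_s'])"
```

```text
the job is handed in; nothing more can be done
the job is handed in; nothing more can be done
```

I pinched the wheel's bar and wound it clockwise about 1.93 rad in total. I stopped at 1.56 rad to let go and look from above, then re-gripped for the last 0.37 rad. After that I released it, raised the fingers about 40 mm clear of the bar, and handed in at about 15.3 s.

**Last checks:**
- **Pointer:** the final wrist picture shows the tip near the middle of the gap, roughly 6 mm past the near ribs and 5 mm short of the far pair. The tip did not pass the far ribs at either look.
- **Firmness:** the turning moment at the end of winding was about 0.57 N m raw, or 0.53 after taking off the sensor bias. That is inside the 0.48–0.58 range.
- **Forces:** the highest force reading was about 16 N, when I re-gripped the bar.

**Disagreed:** at 1.56 rad the side camera and the moment reading suggested the tip was already mid-gap. The closer wrist view put it about 1–2 mm short of the gap, so I trusted that view and wound on.

**Not checked:** I took no final overview picture of the bin, tape roll and carton. The arm stayed above them, and no reading pointed to contact with them.

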